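# Wind the grinder and hold the portafilter in its fork

## Task

Wind the coffee grinder's key clockwise until it will turn no further, regripping between part turns as often as it takes. Then pick up the portafilter by its handle, bring it level under the chute, and push its basket against the grinder's sprung plunger until the basket rests firmly against the pins of the fork. Finish while still holding it there by the handle, level, in the air and pressed home with a moderate, steady push, and leave the mug, tamper and sugar jar where they stand.

Things in the scene. Friction and masses are not known exactly. Their poses are not given: they have to be found in the camera images.
- grinder: Fixed coffee grinder, grey housing 250 x 130 mm, 150 mm tall, on a base plate 300 x 150 x 16 mm reaching 85 mm in front of the origin. Origin on the counter below the key's axis; z up, local -x is its front. Housing's front face at local x = -35 mm. A round bean hopper, radius 56 mm, 215 mm high, stands 160 mm behind the key.
- seat (a point): Where the underside of the basket's centre lies when home in the fork: 84.5 mm in front of the grinder's origin, 62 mm above the counter; axes as the grinder's, the handle then pointing to local -x, the push going to +x. Above it a head 70 mm wide juts from the housing to 102 mm in front of the origin, 120 to 150 mm high, its chute mouth down to 113 mm.
- fork: Hard stop on the grinder's front: two upright steel pins 12 mm thick, 48 mm apart between axes, from 60 to 104 mm above the counter, that cradle the round basket. Origin midway between the pins, 82 mm above the counter, 55 mm in front of the grinder's origin; axes as the grinder's.
- plunger (a joint): Sprung plunger between the fork's pins, in m: 0 out, grows as it is pushed into the grinder (local +x). 2 N to start, plus 0.4 N per mm; about 0.015 when the basket rests on both pins, where the spring pushes back with 8 N.
- plunger_tip (a point): Centre of the plunger's flat round end (20 mm across), 82 mm above the counter; 67.5 mm in front of the grinder's origin when out.
- key (a joint): Winding key of the grinder's clockwork timer on the grinder's top, in rad: grows as it is turned clockwise seen from above; hard stop at 3.2 (fully wound). Starts between 0 and 0.7. It needs up to 0.2 N m and stays where it is let go. At 0 its wing lies along the grinder's local x.
- key_grip (a point): Middle of the key's wing, on its vertical turning axis, 179 mm above the counter. The wing is an upright steel plate 46 mm long, 10 mm thick, from 164 to 194 mm above the counter, 10 mm above a round plate 30 mm in radius. The point's x axis runs along the wing and turns with it.
- portafilter: Loose portafilter (0.24 to 0.48 kg): open round steel basket, 64 mm across, 40 mm tall, with a straight black handle. Stands on the basket's flat bottom. Origin: centre of that underside; z up, handle to local -x. The handle is a level bar 24 mm wide, 26 mm tall (16 to 42 mm above the underside), from 47 to 152 mm from the basket's axis.
- pf_handle (a point): Point in the middle of the handle at which to grip it: 92 mm from the basket's axis, 29 mm above the underside; axes as the portafilter's.
- mug: White mug, 76 mm across, 90 mm tall. Bystander. Origin under its centre.
- tamper: Steel tamper, 56 mm across, 85 mm tall. Bystander. Origin under its centre.
- sugar_jar: Glass jar with steel cap, 70 mm across, 80 mm tall. Bystander. Origin under its centre.
There are look-alikes about, which are no part of the job. What is shaped like the portafilter but pink, purple or red is not meant.

How it is judged:
By the outcome, as a careful person would: the job done as asked, in the order asked, and still so for the second after the job is handed in, while the arm keeps its last pose, push and grip.
It also fails if it takes over 72 s, if anything falls off the work surface, if the arm or the gripper's body presses on something with over 40 N, if the wrist force passes 120 N, or if a joint passes its speed limit or range.

## Robot

A 6-joint arm with a two-finger parallel gripper is mounted at the origin on the work surface. World frame = base frame: x ahead of the robot, y to its left, z up, the work surface at z = 0. Lengths are in m, angles in rad, forces in N, time in s.
With the tool pointing down it reaches from about 0.325 to 0.85 m from the base axis. Payload 15.5 kg.
Tool frame: the origin (TCP) lies on the centre line of the jaws, within the pads' length; the fingertips stand 17 mm ahead of it and the grasp point (between the pads) lies 2 mm behind it; z points along the fingers, y is the line along which they close (so a half turn about z gives the same grasp; the last joint's range is limited). The gripper opens to 91 mm and grips with 3 to 60 N. Pads are 32 mm wide; open, the fingers measure 118 mm over their backs; the gripper's body (76 mm by 178 mm) begins 60 mm behind the grasp point.
Start: joints at [1.063, 0.494, 1.345, -0, 1.302, -0.096], TCP at [0.25, 0.573, 0.231] pointing down, gripper open.
Joint ranges: [-2.91, 2.91], [-0.82, 2.16], [0.22, 2.67], [-1.22, 4.37], [0.12, 2.79], [-3.08, 3.08]. Speed limits (rad/s): [1.89, 1.89, 2.57, 3.01, 3.01, 3.01].

## Interface

Orientations are given as a unit quaternion [w, x, y, z].
In Python, from plant import state, snapshot, camera_params, sign_off gives the robot as it stands.
- The arm moves only by the tool step_arm, never from a script. Its argument "targets" is one flat list of numbers, 7 for each row, row after row: the shift along the tool's x, y, z in m, then the turn, a rotation vector about the tool's x, y, z in rad, then the gripper's target within -1 to 1 (shut at 1, half-way at 0, fully open at -1). In form: [dx, dy, dz, ax, ay, az, jaw, dx, dy, dz, ax, ay, az, jaw, ...]. A call has 1 to 5 rows; each row shifts and turns the commanded pose from where the row before left it, along the tool's axes as they then stand; what a row does not reach is not made up. A row lasts 1/10 s, in which the tool goes at most 50 mm and 8.59 degrees, less where a joint would pass 70% of its speed; a pose out of reach is approached as far as the arm can. A call with a gripper value outside its range is refused whole. The fingers move at their own pace and stop on an object; "squeeze" is the grip in N (left out, the last holds). Time passes only in rows, so rows that do not move let the fingers close. It gives the time, the measured TCP pose, the force, the opening and the grip force at its end, in the units of the state.
- state(): the state, without advancing time (a new reading comes with each control period).
- snapshot(name): name is "side" or "top"; returns the picture (420x560x3 uint8, red, green, blue); there is no depth.
- camera_params(name): a dict with "intrinsics" (3x3 intrinsics, pixels), "k1" (the pictures are not rectified: a ray, as slopes to the right and down, at radius r is drawn at 1 + k1 r^2 times it, then the intrinsics apply), "extrinsics" (4x4, takes a point from camera to world coordinates). Camera axes: x right, y up, looking along -z (the intrinsics and any distortion apply to the point x, -y, -z); pixel columns grow to the right and rows downward; lengths in m; the calibration is good to about 2 mm. A picture is of the moment at which its call begins. camera_params takes no time and is no camera call.
- sign_off(): hands the job in; it is judged then, once.
The state is a dict: "time_s": time; "qpos": joint angles; "dq": joint speeds; "joint_efforts": joint torques, N m; "tool_pos": TCP position; "eef_rot": TCP orientation; "ft_force": force on the tool from outside, world axes, zero at the start; "moment": the same for the moment, N m; "width": finger opening in m; "grip_force": force on a finger pad.
Only numpy, scipy, OpenCV 4.12 (cv2) and the standard library are available. Lean on these libraries where they do the work, as an engineer would, in place of code of your own. Each camera call takes 0.05 s, during which the arm holds its last target. There are 200 camera calls.

## Working session

There is one attempt and no reset: what is moved stays moved. The work goes in short steps, Python scripts to look and compute and a tool call to move; the robot and the scene stay as the last step left them, time stands still between calls to the robot, and variables do not carry over. Pictures are saved under pics/ and viewed, at most 10 in all, crops included, and the job is handed in when it is done.

Besides the shell and the picture viewer there is one more tool, called after "Request:" by a JSON object that holds its "name" and its "arguments", one argument or row to a line. step_arm: Moves the arm, as the interface text tells. Its arguments: {"type":"object","properties":{"targets":{"type":"array","items":{"type":"number"}},"squeeze":{"type":"number"}},"required":["targets"]}

```bash
mkdir -p pics; ls
python3 - <<'E'
from plant import *
import cv2
print(state())
for n in("side","top"):
    cv2.imwrite(f"pics/{n}0.png",snapshot(n)[:,:,::-1]); print(camera_params(n))
E
```

```text
pics
{'time_s': 0.0, 'qpos': array([ 1.06352962e+00,  4.94179161e-01,  1.34612923e+00, -1.53188561e-05,
        1.30250325e+00, -9.54904292e-02]), 'dq': array([ 1.28169293e-03, -9.17325004e-04,  1.98891626e-05,  7.14320781e-04,
       -5.37630817e-04,  1.13606556e-03]), 'joint_efforts': array([ 3.98174976e-03, -8.78840232e+01, -3.81833124e+01,  7.12652528e-02,
        5.38169628e-02, -9.26362168e-05]), 'tool_pos': array([0.2499687 , 0.57244202, 0.2303414 ]), 'eef_rot': array([-1.73870262e-04,  2.04434590e-01,  9.78880037e-01, -5.84219058e-04]), 'ft_force': array([ 0.0459849 , -0.55758267,  0.52756276]), 'moment': array([ 0.00712375, -0.00895779, -0.02061547]), 'grip_force': 0.0, 'width': 0.09132557114401062}
{'intrinsics': array([[539.62542679,   0.        , 279.92936871],
       [  0.        , 539.62542679, 191.81182444],
       [  0.        ,   0.        ,   1.        ]]), 'k1': -0.06110180270001552, 'extrinsics': array([[ 0.96170608,  0.22022602, -0.16316223,  0.26161372],
       [-0.27392997,  0.75242023, -0.59902101, -1.03823852],
       [-0.00915345,  0.62077717,  0.78393362,  1.23177661],
       [ 0.        ,  0.        ,  0.        ,  1.        ]])}
{'intrinsics': array([[431.93046434,   0.        , 276.34463517],
       [  0.        , 431.93046434, 207.91814835],
       [  0.        ,   0.        ,   1.        ]]), 'k1': -0.0895203416425592, 'extrinsics': array([[-0.01204728,  0.99677597, -0.07932549,  0.40772162],
       [-0.99986439, -0.01289931, -0.01023732, -0.20418147],
       [-0.01122756,  0.0791914 ,  0.9967962 ,  1.22147856],
       [ 0.        ,  0.        ,  0.        ,  1.        ]])}
```

View pics/side0.png

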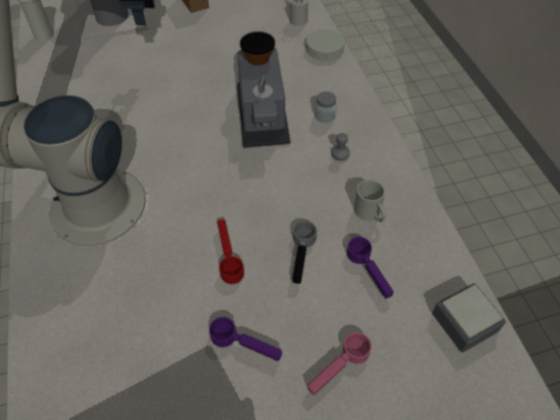

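View pics/top0.png

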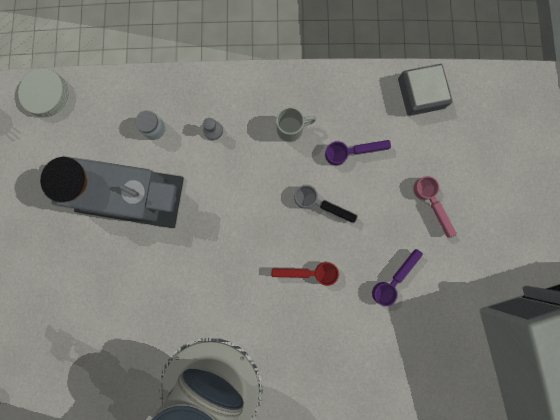

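The grinder (key near top px (133,190)) faces image right, toward world -y. The black portafilter is at top px (306,196), side px (305,233). The pink, purple and red ones are look-alikes. Next I'll zoom in for accurate pixels.

```bash
cat > h.py <<'E'
import numpy as np, cv2
from plant import *
from scipy.spatial.transform import Rotation as R
def proj(n,P):
    c=camera_params(n);E=np.array(c["extrinsics"]);K=c["intrinsics"]
    p=(np.atleast_2d(P)-E[:3,3])@E[:3,:3]
    s=np.c_[p[:,0],-p[:,1]]/-p[:,2:]
    s=s*(1+c["k1"]*(s**2).sum(1,keepdims=True))
    return s*K[0,0]+K[:2,2]
def back(n,uv,z):
    "world xy of pixel at height z"
    c=camera_params(n);E=np.array(c["extrinsics"]);K=c["intrinsics"]
    d=(np.array(uv,float)-K[:2,2])/K[0,0]; s=d.copy()
    for _ in range(20): s=d/(1+c["k1"]*(s@s))
    r=E[:3,:3]@[s[0],-s[1],-1]
    return (E[:3,3]+r*(z-E[2,3])/r[2])[:2]
E
python3 - <<'E'
import cv2,numpy as np
t=cv2.imread("pics/top0.png");s=cv2.imread("pics/side0.png")
def crop(im,x,y,w,h,k):
    c=cv2.resize(im[y:y+h,x:x+w],None,fx=k,fy=k,interpolation=cv2.INTER_CUBIC)
    c=np.clip(c*1.6,0,255).astype(np.uint8)
    for i in range(0,w,10): cv2.line(c,(i*k,0),(i*k,5 if i%50 else 14),(0,255,255),1)
    for i in range(0,h,10): cv2.line(c,(0,i*k),(5 if i%50 else 14,i*k),(0,255,255),1)
    return c
a=crop(t,35,145,160,90,5); cv2.imwrite("pics/a.png",a)
b=np.vstack([np.hstack([crop(s,230,20,65,130,4),crop(t,290,170,80,65,6)[:,:].copy()[:0].reshape(0,480,3) if 0 else cv2.copyMakeBorder(crop(t,290,170,80,65,6),0,130,0,0,0)])])
cv2.imwrite("pics/b.png",b);print(a.shape,b.shape)
E
```

```text
(450, 800, 3) (520, 740, 3)
```

View pics/a.png

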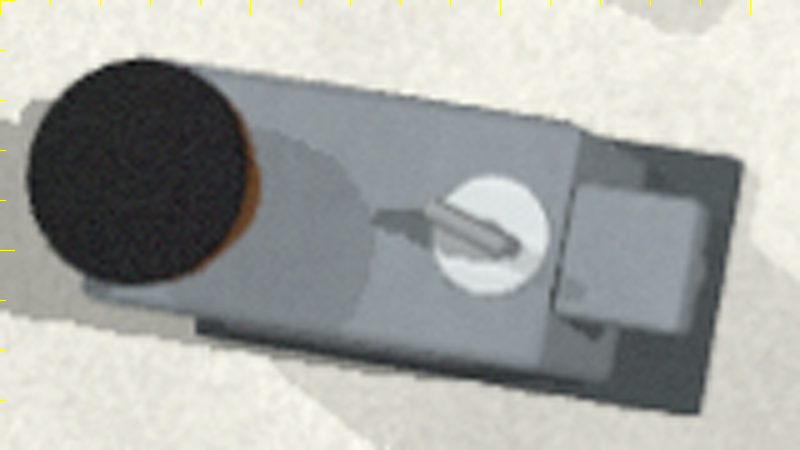

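View pics/b.png

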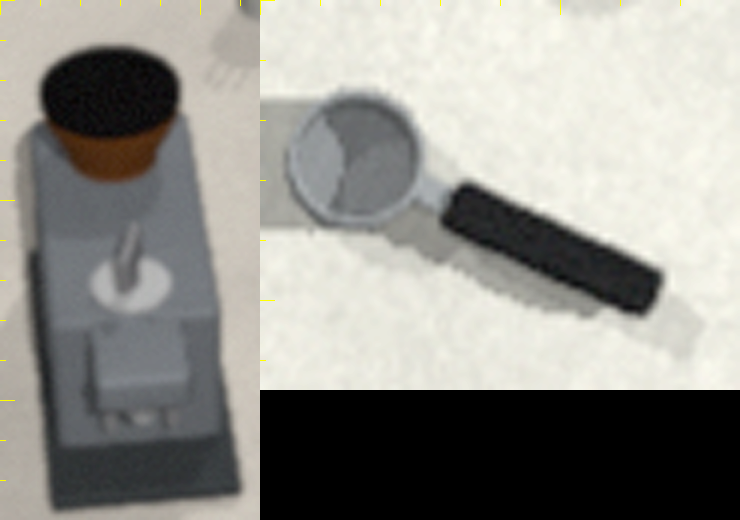

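```bash
cat > fit.py <<'E'
from h import *
from scipy.optimize import least_squares
T=lambda u,v:((u+.5)/5-.5+35,(v+.5)/5-.5+145)
S=lambda u,v:((u+.5)/4-.5+230,(v+.5)/4-.5+20)
top=[((-.035,-.065,.15),T(580,128)),((-.035,.065,.15),T(540,365)),((-.085,-.075,.016),T(742,162)),((-.085,.075,.016),T(697,412)),((0,0,.154),T(490,235)),((.16,0,.215),T(137,171)),((-.102,-.035,.15),T(705,198)),((-.102,.035,.15),T(690,332)),((.215,.065,.15),T(85,290))]
side=[((-.035,.065,.15),S(50,325)),((-.035,-.065,.15),S(218,315)),((-.085,.075,.0),S(55,508)),((-.085,-.075,.0),S(240,492)),((0,0,.154),S(131,285)),((.16,0,.215),S(110,95))]
def g(p,L):
    L=np.array(L);c,s=np.cos(p[2]),np.sin(p[2])
    return np.c_[p[0]+c*L[:,0]-s*L[:,1],p[1]+s*L[:,0]+c*L[:,1],L[:,2]]
def res(p,w=(1,1)):
    return np.r_[((proj("top",g(p,[a for a,_ in top]))-[b for _,b in top])*w[0]).ravel(),((proj("side",g(p,[a for a,_ in side]))-[b for _,b in side])*w[1]).ravel()]
if __name__=="__main__":
    for w in((1,1),(1,0),(0,1)):
        r=least_squares(res,[.4,.14,1.5],args=(w,),loss="soft_l1");print(r.x.round(4));
        if w==(1,1): p=r.x;print(r.fun.reshape(-1,2).round(1).tolist())
    # wing: compare with drawn outlines at several angles
    t=snapshot("top");s=snapshot("side")
    def draw(im,n,k,x,y,w,h,th):
        c=cv2.resize(im[y:y+h,x:x+w,::-1],None,fx=k,fy=k,interpolation=cv2.INTER_CUBIC);c=np.clip(c*1.6,0,255).astype(np.uint8)
        q=np.array([(.023,.005),(.023,-.005),(-.023,-.005),(-.023,.005)])@R.from_rotvec([0,0,-th]).as_matrix()[:2,:2].T
        uv=proj(n,g(p,np.c_[q,np.full(4,.194)]))
        uv=((uv+.5-[x,y])*k-.5).round().astype(int);cv2.polylines(c,[uv],True,(0,0,255),1);return c
    rows=[np.hstack([draw(t,"top",8,115,178,30,24,th),draw(s,"side",8,252,70,24,24,th)]) for th in (.2,.3,.4)]
    cv2.imwrite("pics/c.png",np.vstack(rows))
    # portafilter, top
    U=lambda u,v:((u+.5)/6-.5+290,(v+.5)/6-.5+170)
    b=back("top",U(98,158),.04);e=back("top",U(392,290),.042);m=back("top",U(196,203),.042)
    d=b-e;print("pf",b,e,m,np.linalg.norm(d),np.linalg.norm(m-b),"yaw",np.arctan2(d[1],d[0]))
    print(back("side",(305,229),.04), back("side",(298,279),.042))
E
python3 fit.py
```

```text
[0.5398 0.1679 1.4017]
[[0.9, -1.9], [-0.3, 1.2], [0.2, -1.5], [-0.0, 0.7], [0.4, -0.5], [-0.5, -0.6], [-0.6, -0.4], [-2.4, 0.2], [-2.2, 0.9], [-0.7, 1.5], [1.0, 0.5], [-1.0, 3.0], [0.6, 2.9], [-0.1, 0.9], [-0.1, -0.7]]
[0.5394 0.1669 1.4006]
[0.5416 0.1738 1.4026]
pf [ 0.53379085 -0.2737508 ] [ 0.47135041 -0.40679536] [ 0.51233441 -0.31805414] 0.14696823392800146 0.049225653261833154 yaw 1.1319927378829682
[ 0.53922606 -0.26824963] [ 0.47648869 -0.40878119]
```

View pics/c.png

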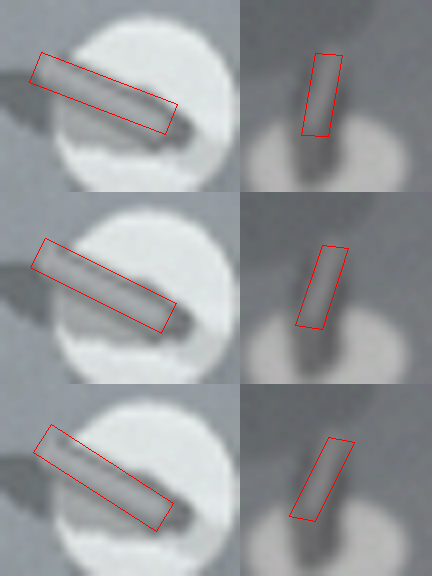

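Key axis is about (0.540, 0.168), grinder yaw 1.402 and key about 0.28. Joint 6 has range to spare, so I first turn the tool back and then wind.

Request:
{"name": "step_arm", "arguments": {
  "targets": [0, 0, -0.01, 0, 0, -0.148, -1, 0, 0, -0.01, 0, 0, -0.148, -1, 0, 0, -0.01, 0, 0, -0.148, -1, 0, 0, -0.01, 0, 0, -0.148, -1, 0, 0, 0, 0, 0, -0.148, -1]
}}

```text
time_s: 0.7
tool_pos: [0.2504, 0.5732, 0.2722]
eef_rot: [0.001, -0.166, 0.986, 0.001]
ft_force: [0.1, -0.0, -0.8]
width: 0.0912
grip_force: 0.0
```

Request:
{"name": "step_arm", "arguments": {
  "targets": [0, 0, 0, 0, 0, -0.148, -1, 0, 0, 0, 0, 0, -0.148, -1, 0, 0, 0, 0, 0, -0.148, -1, 0, 0, 0, 0, 0, -0.148, -1, 0, 0, 0, 0, 0, -0.148, -1]
}}

```text
time_s: 1.2
tool_pos: [0.2501, 0.5726, 0.2707]
eef_rot: [-0.0, -0.512, 0.859, -0.0]
ft_force: [-0.2, -0.9, -0.3]
width: 0.0912
grip_force: 0.0
```

```bash
cat > go.py <<'E'
import sys
from h import *
x,y,z,a=map(float,sys.argv[1:5]); s=state()
q=s["eef_rot"];M=R.from_quat(np.r_[q[1:],q[0]])
xa=np.arctan2(*M.as_matrix()[1::-1,0])
W=R.from_matrix(np.c_[[np.cos(a),np.sin(a),0],[np.sin(a),-np.cos(a),0],[0,0,-1]])
print("t",s["time_s"],"pos",s["tool_pos"].round(4),"xang",xa.round(3),"q",s["qpos"].round(2),"F",s["ft_force"].round(1),"M",s["moment"].round(2),"w",s["width"],s["grip_force"])
print("shift in tool",(M.inv().apply(np.array([x,y,z])-s["tool_pos"])).round(4),"turn",(M.inv()*W).as_rotvec().round(3),"shift if turned first",W.inv().apply(np.array([x,y,z])-s["tool_pos"]).round(4))
E
python3 go.py .54 .168 .26 -2.02
```

```text
t 1.2 pos [0.2501 0.5726 0.2707] xang -2.067 q [ 1.06  0.46  1.29  0.    1.39 -1.58] F [-0.2 -0.9 -0.3] M [ 0.07  0.06 -0.  ] w 0.09120456844657392 0.0
shift in tool [ 0.2177 -0.4477  0.0108] turn [ 0.    -0.    -0.047] shift if turned first [ 0.2386 -0.4369  0.0107]
```

Request:
{"name": "step_arm", "arguments": {
  "targets": [0.0, 0, 0, 0, 0, -0.047, -1, 0.024, -0.044, 0, 0, 0, 0, -1, 0.024, -0.044, 0, 0, 0, 0, -1, 0.024, -0.044, 0, 0, 0, 0, -1, 0.024, -0.044, 0, 0, 0, 0, -1]
}}

```text
time_s: 1.7
tool_pos: [0.3663, 0.4078, 0.2709]
eef_rot: [-0.0, -0.529, 0.848, -0.0]
ft_force: [0.7, 0.3, 0.2]
width: 0.0916
grip_force: 0.0
```

Request:
{"name": "step_arm", "arguments": {
  "targets": [0.024, -0.044, 0, 0, 0, 0, -1, 0.024, -0.044, 0, 0, 0, 0, -1, 0.024, -0.044, 0, 0, 0, 0, -1, 0.024, -0.044, 0, 0, 0, 0, -1, 0.024, -0.044, 0, 0, 0, 0, -1]
}}

```text
time_s: 2.2
tool_pos: [0.5109, 0.2035, 0.271]
eef_rot: [0.0, -0.529, 0.849, 0.0]
ft_force: [0.9, 1.4, -0.8]
width: 0.0913
grip_force: 0.0
```

Request:
{"name": "step_arm", "arguments": {
  "targets": [0.024, -0.041, 0.01, 0, 0, 0, -1, 0, 0, 0, 0, 0, 0, -1, 0, 0, 0, 0, 0, 0, -1]
}}

```text
time_s: 2.5
tool_pos: [0.5365, 0.1649, 0.2605]
eef_rot: [-0.0, -0.528, 0.849, 0.0]
ft_force: [-1.1, 1.4, 0.1]
width: 0.0914
grip_force: 0.0
```

```bash
python3 go.py .54 .168 .18 -2.02
python3 - <<'E'
from h import *
t=snapshot("side")[40:140,200:340,::-1]; cv2.imwrite("pics/d.png",np.clip(cv2.resize(t,None,fx=5,fy=5,interpolation=2)*1.5,0,255).astype(np.uint8))
E
```

```text
t 2.5 pos [0.5365 0.1649 0.2605] xang -2.029 q [ 0.19  0.38  1.46  0.    1.3  -2.49] F [-1.1  1.4  0.1] M [ 0.11  0.12 -0.03] w 0.09143719444516304 0.0
shift in tool [-0.0043 -0.0018  0.0805] turn [ 0.001 -0.    -0.009] shift if turned first [-0.0043 -0.0018  0.0805]
```

View pics/d.png

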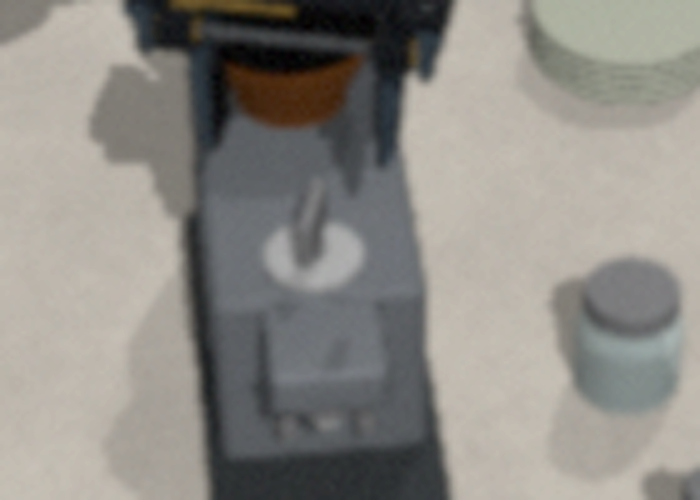

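The open jaws are above the key, with the wing at crop px (310,225) between the fingers. I descend and grip.

Request:
{"name": "step_arm", "arguments": {
  "targets": [-0.004, -0.002, 0.02, 0, 0, -0.009, -1, 0, 0, 0.02, 0, 0, 0, -1, 0, 0, 0.02, 0, 0, 0, -1, 0, 0, 0.02, 0, 0, 0, -1, 0, 0, 0, 0, 0, 0, -1]
}}

```text
time_s: 3.05
tool_pos: [0.5379, 0.1696, 0.1791]
eef_rot: [-0.002, -0.534, 0.846, 0.001]
ft_force: [-0.5, -0.0, 0.6]
width: 0.0914
grip_force: 0.0
```

Request:
{"name": "step_arm", "arguments": {
  "targets": [0, 0, 0, 0, 0, 0, 1, 0, 0, 0, 0, 0, 0, 1, 0, 0, 0, 0, 0, 0, 1, 0, 0, 0, 0, 0, 0, 1, 0, 0, 0, 0, 0, 0, 1],
  "squeeze": 25
}}

```text
time_s: 3.55
tool_pos: [0.5401, 0.1686, 0.1813]
eef_rot: [0.0, -0.533, 0.846, -0.0]
ft_force: [-0.3, 0.4, -0.1]
width: 0.054
grip_force: 0.0
```

Request:
{"name": "step_arm", "arguments": {
  "targets": [0, 0, 0, 0, 0, 0, 1, 0, 0, 0, 0, 0, 0, 1, 0, 0, 0, 0, 0, 0, 1, 0, 0, 0, 0, 0, 0, 1, 0, 0, 0, 0, 0, 0, 1]
}}

```text
time_s: 4.05
tool_pos: [0.5399, 0.1685, 0.1809]
eef_rot: [-0.0, -0.533, 0.846, -0.0]
ft_force: [2.0, -1.5, -0.0]
width: 0.0141
grip_force: 1.7
```

```bash
python3 go.py .54 .168 .18 -2.02
```

```text
t 4.05 pos [0.5399 0.1685 0.1809] xang -2.017 q [ 0.2   0.47  1.56 -0.    1.12 -2.5 ] F [ 2.  -1.5 -0. ] M [-0.18 -0.52 -0.01] w 0.01407338026734839 1.692141629755497
shift in tool [ 0.0004 -0.0003  0.0009] turn [-0.    -0.     0.003] shift if turned first [ 0.0004 -0.0003  0.0009]
```

Request:
{"name": "step_arm", "arguments": {
  "targets": [0, 0, 0, 0, 0, 0, 1, 0, 0, 0, 0, 0, 0, 1, 0, 0, 0, 0, 0, 0, 1, 0, 0, 0, 0, 0, 0, 1],
  "squeeze": 40
}}

```text
time_s: 4.45
tool_pos: [0.5403, 0.1684, 0.181]
eef_rot: [0.0, -0.533, 0.846, -0.0]
ft_force: [4.6, -2.4, -2.2]
width: 0.0103
grip_force: 40.0
```

```bash
python3 go.py .54 .168 .18 -2.02
```

```text
t 4.45 pos [0.5403 0.1684 0.181 ] xang -2.018 q [ 0.2   0.47  1.56 -0.    1.12 -2.5 ] F [ 4.6 -2.4 -2.2] M [-0.4  -0.73 -0.11] w 0.010307843825200811 39.964423924684525
shift in tool [0.0005 0.     0.001 ] turn [-0.001  0.     0.002] shift if turned first [0.0005 0.     0.001 ]
```

Request:
{"name": "step_arm", "arguments": {
  "targets": [0, 0, 0, 0, 0, 0.1, 1, 0, 0, 0, 0, 0, 0.1, 1, 0, 0, 0, 0, 0, 0.1, 1, 0, 0, 0, 0, 0, 0.1, 1, 0, 0, 0, 0, 0, 0.1, 1]
}}

```text
time_s: 4.95
tool_pos: [0.5399, 0.1688, 0.1809]
eef_rot: [0.0, -0.305, 0.952, 0.0]
ft_force: [2.5, 1.0, -1.2]
width: 0.0097
grip_force: 40.0
```

```bash
python3 go.py .54 .168 .18 -2.52
```

```text
t 4.95 pos [0.5399 0.1688 0.1809] xang -2.521 q [ 0.2   0.47  1.56  0.    1.12 -1.99] F [ 2.5  1.  -1.2] M [ 0.08 -0.31  0.2 ] w 0.009673827262381153 39.99933935701847
shift in tool [ 0.0004 -0.0007  0.0009] turn [ 0.     0.    -0.001] shift if turned first [ 0.0004 -0.0007  0.0009]
```

Turning cleanly (Mz 0.2). Continue.

Request:
{"name": "step_arm", "arguments": {
  "targets": [0, 0, 0, 0, 0, 0.12, 1, 0, 0, 0, 0, 0, 0.12, 1, 0, 0, 0, 0, 0, 0.12, 1, 0, 0, 0, 0, 0, 0.12, 1, 0, 0, 0, 0, 0, 0.12, 1]
}}

```text
time_s: 5.45
tool_pos: [0.5397, 0.1692, 0.1809]
eef_rot: [-0.0, -0.01, 1.0, 0.001]
ft_force: [0.8, 5.2, 0.5]
width: 0.0098
grip_force: 40.0
```

Request:
{"name": "step_arm", "arguments": {
  "targets": [0, 0, 0, 0, 0, 0.12, 1, 0, 0, 0, 0, 0, 0.12, 1, 0, 0, 0, 0, 0, 0.12, 1, 0, 0, 0, 0, 0, 0.12, 1, 0, 0, 0, 0, 0, 0.12, 1]
}}

```text
time_s: 5.95
tool_pos: [0.5399, 0.1698, 0.181]
eef_rot: [-0.0, 0.286, 0.958, 0.001]
ft_force: [2.0, 9.8, -2.6]
width: 0.0101
grip_force: 40.0
```

Request:
{"name": "step_arm", "arguments": {
  "targets": [0, 0, 0, 0, 0, 0.12, 1, 0, 0, 0, 0, 0, 0.12, 1, 0, 0, 0, 0, 0, 0.12, 1, 0, 0, 0, 0, 0, 0.12, 1, 0, 0, 0, 0, 0, 0.12, 1]
}}

```text
time_s: 6.45
tool_pos: [0.5403, 0.1701, 0.181]
eef_rot: [-0.0, 0.557, 0.831, 0.001]
ft_force: [5.0, 12.5, -5.1]
width: 0.0097
grip_force: 40.0
```

Request:
{"name": "step_arm", "arguments": {
  "targets": [0, 0, 0, 0, 0, 0.1, 1, 0, 0, 0, 0, 0, 0.1, 1, 0, 0, 0, 0, 0, 0.1, 1, 0, 0, 0, 0, 0, 0.05, 1, 0, 0, 0, 0, 0, 0, 1]
}}

```text
time_s: 6.95
tool_pos: [0.5407, 0.1701, 0.181]
eef_rot: [-0.0, 0.692, 0.722, 0.002]
ft_force: [7.2, 12.1, -6.2]
width: 0.0099
grip_force: 40.0
```

```bash
python3 go.py .54 .168 .18 1.342
```

```text
t 6.95 pos [0.5407 0.1701 0.181 ] xang 1.614 q [0.2  0.47 1.55 0.   1.12 0.15] F [ 7.2 12.1 -6.2] M [ 2.03 -1.11 -0.02] w 0.009871896408524837 39.99556079506874
shift in tool [-0.0021 -0.0008  0.001 ] turn [ 0.001 -0.003  0.272] shift if turned first [-0.0022 -0.0002  0.001 ]
```

Request:
{"name": "step_arm", "arguments": {
  "targets": [0, 0, 0, 0, 0, 0.05, 1, 0, 0, 0, 0, 0, 0.05, 1, 0, 0, 0, 0, 0, 0.05, 1, 0, 0, 0, 0, 0, 0.05, 1]
}}

```text
time_s: 7.35
tool_pos: [0.5409, 0.1701, 0.181]
eef_rot: [-0.0, 0.76, 0.65, 0.002]
ft_force: [7.8, 11.3, -7.9]
width: 0.01
grip_force: 40.0
```

```bash
python3 go.py .54 .168 .18 1.342
```

```text
t 7.35 pos [0.5409 0.1701 0.181 ] xang 1.414 q [0.2  0.47 1.55 0.   1.12 0.35] F [ 7.8 11.3 -7.9] M [ 1.99 -1.33  0.26] w 0.009975103043472966 40.00225257128477
shift in tool [-0.0022 -0.0005  0.001 ] turn [ 0.001 -0.003  0.072] shift if turned first [-0.0022 -0.0004  0.001 ]
```

Request:
{"name": "step_arm", "arguments": {
  "targets": [0, 0, 0, 0, 0, 0.03, 1, 0, 0, 0, 0, 0, 0.03, 1]
}}

```text
time_s: 7.55
tool_pos: [0.5409, 0.1701, 0.181]
eef_rot: [-0.0, 0.779, 0.627, 0.002]
ft_force: [8.9, 11.0, -7.4]
width: 0.0097
grip_force: 40.0
```

```bash
python3 go.py .54 .168 .18 1.342
```

```text
t 7.55 pos [0.5409 0.1701 0.181 ] xang 1.355 q [0.2  0.47 1.55 0.   1.12 0.41] F [ 8.9 11.  -7.4] M [ 2.08 -1.41  0.2 ] w 0.009721303036652314 40.002429597079754
shift in tool [-0.0022 -0.0005  0.001 ] turn [ 0.002 -0.003  0.013] shift if turned first [-0.0022 -0.0004  0.001 ]
```

Request:
{"name": "step_arm", "arguments": {
  "targets": [0, 0, 0, 0, 0, 0.03, 1, 0, 0, 0, 0, 0, 0.03, 1]
}}

```text
time_s: 7.75
tool_pos: [0.5409, 0.1701, 0.181]
eef_rot: [-0.0, 0.798, 0.603, 0.002]
ft_force: [8.4, 11.1, -7.8]
width: 0.0101
grip_force: 40.1
```

```bash
python3 go.py .54 .168 .18 1.342
```

```text
t 7.75 pos [0.5409 0.1701 0.181 ] xang 1.295 q [0.2  0.47 1.55 0.   1.12 0.47] F [ 8.4 11.1 -7.8] M [ 1.93 -1.42  0.45] w 0.010115836827667549 40.11299192905426
shift in tool [-0.0022 -0.0003  0.001 ] turn [ 0.001 -0.003 -0.047] shift if turned first [-0.0022 -0.0005  0.001 ]
```

Request:
{"name": "step_arm", "arguments": {
  "targets": [0, 0, 0, 0, 0, 0.03, 1, 0, 0, 0, 0, 0, 0.0, 1]
}}

```text
time_s: 7.95
tool_pos: [0.5409, 0.17, 0.181]
eef_rot: [-0.0, 0.807, 0.591, 0.002]
ft_force: [8.7, 11.3, -7.4]
width: 0.0104
grip_force: 40.2
```

```bash
python3 go.py .54 .168 .18 1.342
```

```text
t 7.95 pos [0.5409 0.17   0.181 ] xang 1.265 q [0.2  0.47 1.55 0.   1.12 0.5 ] F [ 8.7 11.3 -7.4] M [ 1.96 -1.41  0.54] w 0.01037728550491418 40.191249400377274
shift in tool [-0.0022 -0.0003  0.001 ] turn [ 0.001 -0.003 -0.077] shift if turned first [-0.0022 -0.0004  0.001 ]
```

Request:
{"name": "step_arm", "arguments": {
  "targets": [0, 0, 0, 0, 0, 0.03, 1, 0, 0, 0, 0, 0, 0.0, 1]
}}

```text
time_s: 8.15
tool_pos: [0.541, 0.17, 0.1811]
eef_rot: [-0.0, 0.815, 0.579, 0.002]
ft_force: [8.4, 10.3, -6.9]
width: 0.011
grip_force: 40.4
```

```bash
python3 go.py .54 .168 .18 1.342
```

```text
t 8.15 pos [0.541  0.17   0.1811] xang 1.235 q [0.2  0.47 1.55 0.   1.12 0.53] F [ 8.4 10.3 -6.9] M [ 1.9 -1.4  0.6] w 0.011009548904101388 40.389264822006226
shift in tool [-0.0022 -0.0003  0.0011] turn [ 0.002 -0.003 -0.107] shift if turned first [-0.0021 -0.0005  0.0011]
```

Moment keeps rising and the pads are being spread, so the key is on its stop. Release without turning back, then rise.

Request:
{"name": "step_arm", "arguments": {
  "targets": [0, 0, 0, 0, 0, 0, -1, 0, 0, 0, 0, 0, 0, -1, 0, 0, 0, 0, 0, 0, -1, 0, 0, 0, 0, 0, 0, -1, 0, 0, 0, 0, 0, 0, -1]
}}

```text
time_s: 8.65
tool_pos: [0.5398, 0.1685, 0.1809]
eef_rot: [-0.0, 0.815, 0.579, -0.0]
ft_force: [-1.1, 0.6, 0.4]
width: 0.0478
grip_force: 0.0
```

Request:
{"name": "step_arm", "arguments": {
  "targets": [0, 0, -0.03, 0, 0, 0, -1, 0, 0, -0.03, 0, 0, 0, -1, 0, 0, -0.03, 0, 0, 0, -1, 0, 0, 0, 0, 0, 0, -1]
}}

```text
time_s: 9.05
tool_pos: [0.5416, 0.1689, 0.2748]
eef_rot: [0.001, 0.815, 0.579, 0.003]
ft_force: [0.4, 0.4, 0.4]
width: 0.0799
grip_force: 0.0
```

```bash
python3 go.py .497 -.354 .15 1.13
```

```text
t 9.05 pos [0.5416 0.1689 0.2748] xang 1.236 q [0.2  0.37 1.43 0.   1.33 0.53] F [0.4 0.4 0.4] M [-0.07  0.06 -0.03] w 0.07989576142082219 0.0
shift in tool [-0.5089  0.1292  0.1239] turn [ 0.005 -0.003  0.106] shift if turned first [-0.4919  0.1828  0.1248]
```

Request:
{"name": "step_arm", "arguments": {
  "targets": [-0.02, 0.008, 0, 0, 0, 0.106, -1, -0.043, 0.016, 0, 0, 0, 0, -1, -0.043, 0.016, 0, 0, 0, 0, -1, -0.043, 0.016, 0, 0, 0, 0, -1, -0.043, 0.016, 0, 0, 0, 0, -1]
}}

```text
time_s: 9.55
tool_pos: [0.5247, -0.0374, 0.2705]
eef_rot: [-0.0, 0.845, 0.535, -0.0]
ft_force: [0.6, 0.7, 0.4]
width: 0.0914
grip_force: 0.0
```

Request:
{"name": "step_arm", "arguments": {
  "targets": [-0.043, 0.016, 0, 0, 0, 0, -1, -0.043, 0.016, 0, 0, 0, 0, -1, -0.043, 0.016, 0.01, 0, 0, 0, -1, -0.043, 0.016, 0.02, 0, 0, 0, -1, -0.043, 0.016, 0.02, 0, 0, 0, -1]
}}

```text
time_s: 10.05
tool_pos: [0.5054, -0.2662, 0.2201]
eef_rot: [0.0, 0.845, 0.535, 0.0]
ft_force: [1.0, 0.6, -0.3]
width: 0.0909
grip_force: 0.0
```

Request:
{"name": "step_arm", "arguments": {
  "targets": [-0.043, 0.016, 0.02, 0, 0, 0, -1, -0.04, 0.016, 0.02, 0, 0, 0, -1, -0.02, 0, 0.02, 0, 0, 0, -1, 0, 0, 0.01, 0, 0, 0, -1, 0, 0, 0, 0, 0, 0, -1]
}}

```text
time_s: 10.55
tool_pos: [0.4899, -0.3703, 0.1491]
eef_rot: [-0.002, 0.845, 0.535, -0.0]
ft_force: [0.3, -0.0, 1.0]
width: 0.0916
grip_force: 0.0
```

```bash
python3 go.py .497 -.354 .15 1.13
python3 - <<'E'
from h import *
for n,box in(("top",(300,185,365,230)),("side",(285,240,312,290))):
    im=cv2.imread(f"pics/{n}0.png");x0,y0,x1,y1=box
    c=im[y0:y1,x0:x1].max(2); m=(c<45).astype(np.uint8)
    k,l,st,ce=cv2.connectedComponentsWithStats(m);i=1+st[1:,4].argmax()
    pts=np.argwhere(l==i)[:,::-1]+[x0,y0]
    r=cv2.minAreaRect(pts.astype(np.float32));b=cv2.boxPoints(r);print(n,r,[back(n,q,.042).round(4).tolist() for q in b],"cen",back(n,r[0],.035))
im=cv2.cvtColor(cv2.imread("pics/top0.png"),6)
# grid-search rim/handle pose: compare predicted handle-top centroid for a candidate
t=snapshot("side")[:,:,::-1]
a=cv2.resize(t[50:130,225:305],None,fx=6,fy=6,interpolation=2);b=cv2.resize(t[200:300,240:340],None,fx=4.8,fy=4.8,interpolation=2)
cv2.imwrite("pics/e.png",np.clip(np.hstack([a,b[:480]])*1.5,0,255).astype(np.uint8))
E
```

```text
t 10.55 pos [ 0.4899 -0.3703  0.1491] xang 1.129 q [-0.74  0.57  1.46  0.    1.12 -0.3 ] F [ 0.3 -0.   1. ] M [-0.08  0.07  0.03] w 0.09157255881015604 0.0
shift in tool [ 0.0177 -0.0006 -0.0009] turn [-0.003 -0.001 -0.001] shift if turned first [ 0.0177 -0.0005 -0.0009]
top ((338.0650634765625, 211.2568359375), (37.24226379394531, 8.027776718139648), 24.443954467773438) [[0.502, -0.3102], [0.522, -0.3197], [0.4784, -0.4118], [0.4585, -0.4022]] cen [ 0.49071655 -0.36190226]
side ((298.65240478515625, 262.9635925292969), (9.078824996948242, 39.021488189697266), 8.365885734558105) [[0.4584, -0.4112], [0.5053, -0.306], [0.5266, -0.3165], [0.4787, -0.421]] cen [ 0.49303539 -0.3609794 ]
```

View pics/e.png

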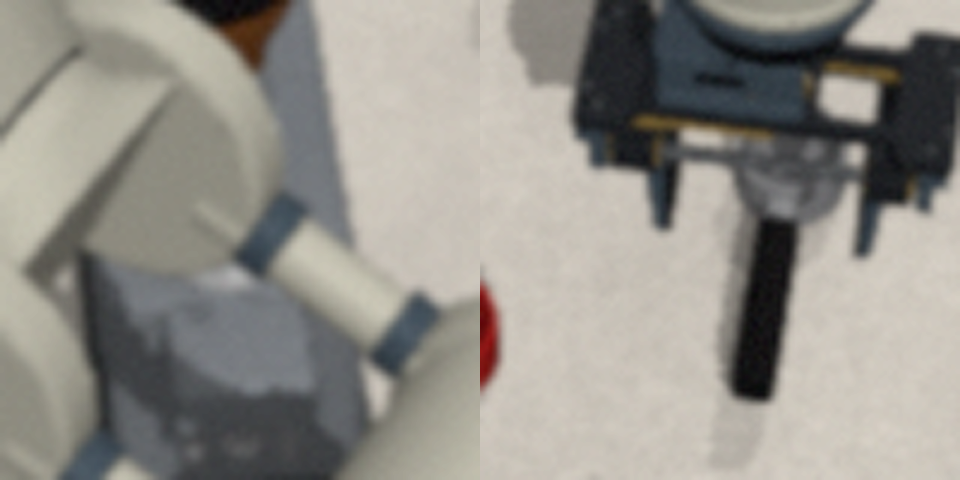

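The jaws straddle the black handle's line (crop px ~(770,300)). The key is hidden by the arm; I'll check it later. Descend.

```bash
python3 go.py .4945 -.3545 .028 1.13
```

```text
t 10.6 pos [ 0.4907 -0.3701  0.1504] xang 1.13 q [-0.74  0.56  1.46  0.    1.12 -0.3 ] F [-0.9  0.5 -0.1] M [-0.07  0.06  0.01] w 0.09110450169527048 0.0
shift in tool [ 0.0156 -0.003   0.1224] turn [-0.002 -0.001 -0.   ] shift if turned first [ 0.0157 -0.0032  0.1224]
```

Request:
{"name": "step_arm", "arguments": {
  "targets": [0.008, 0.002, 0, 0, 0, 0, -1, 0.008, 0, 0.04, 0, 0, 0, -1, 0, 0, 0.04, 0, 0, 0, -1, 0, 0, 0.03, 0, 0, 0, -1, 0, 0, 0.01, 0, 0, 0, -1]
}}

```text
time_s: 11.1
tool_pos: [0.4995, -0.3555, 0.0293]
eef_rot: [-0.001, 0.844, 0.536, -0.0]
ft_force: [0.8, 0.5, 0.7]
width: 0.0912
grip_force: 0.0
```

Request:
{"name": "step_arm", "arguments": {
  "targets": [0, 0, 0, 0, 0, 0, 1, 0, 0, 0, 0, 0, 0, 1, 0, 0, 0, 0, 0, 0, 1, 0, 0, 0, 0, 0, 0, 1, 0, 0, 0, 0, 0, 0, 1],
  "squeeze": 20
}}

```text
time_s: 11.6
tool_pos: [0.4999, -0.3578, 0.0319]
eef_rot: [0.001, 0.845, 0.535, 0.0]
ft_force: [-0.1, 0.2, 0.6]
width: 0.054
grip_force: 0.0
```

```bash
python3 go.py .4945 -.3545 .028 1.13
```

```text
t 11.6 pos [ 0.4999 -0.3578  0.0319] xang 1.13 q [-0.72  0.72  1.55 -0.    0.87 -0.28] F [-0.1  0.2  0.6] M [-0.08  0.08  0.02] w 0.05398536920664778 0.0
shift in tool [ 0.0007 -0.0063  0.0039] turn [ 0.001  0.    -0.   ] shift if turned first [ 0.0007 -0.0063  0.0039]
```

Request:
{"name": "step_arm", "arguments": {
  "targets": [0, -0.006, 0.004, 0, 0, 0, 0.2, 0, 0, 0, 0, 0, 0, 0.2]
}}

```text
time_s: 11.8
tool_pos: [0.4931, -0.3543, 0.0265]
eef_rot: [-0.001, 0.845, 0.535, -0.0]
ft_force: [0.3, 0.1, 0.3]
width: 0.0385
grip_force: 0.0
```

Request:
{"name": "step_arm", "arguments": {
  "targets": [0, 0, 0, 0, 0, 0, 1, 0, 0, 0, 0, 0, 0, 1, 0, 0, 0, 0, 0, 0, 1, 0, 0, 0, 0, 0, 0, 1, 0, 0, 0, 0, 0, 0, 1]
}}

```text
time_s: 12.3
tool_pos: [0.4943, -0.355, 0.027]
eef_rot: [0.0, 0.845, 0.535, 0.0]
ft_force: [0.9, -1.3, -0.7]
width: 0.0238
grip_force: 20.0
```

```bash
python3 go.py .4945 -.3545 .028 1.13
```

```text
t 12.3 pos [ 0.4943 -0.355   0.027 ] xang 1.13 q [-0.72  0.72  1.57  0.    0.85 -0.28] F [ 0.9 -1.3 -0.7] M [-0.24 -0.12 -0.05] w 0.02384120037440811 19.996025562286377
shift in tool [ 0.0006 -0.     -0.001 ] turn [ 0.  0. -0.] shift if turned first [ 0.0006 -0.     -0.001 ]
```

Request:
{"name": "step_arm", "arguments": {
  "targets": [0, 0, 0, 0, 0, 0, 1, 0, 0, 0, 0, 0, 0, 1, 0, 0, 0, 0, 0, 0, 1],
  "squeeze": 55
}}

```text
time_s: 12.6
tool_pos: [0.4942, -0.3549, 0.027]
eef_rot: [0.0, 0.845, 0.535, 0.0]
ft_force: [1.4, -1.7, -0.6]
width: 0.0236
grip_force: 55.0
```

Request:
{"name": "step_arm", "arguments": {
  "targets": [0, 0, -0.01, 0, 0, 0, 1, 0, 0, -0.015, 0, 0, 0, 1, 0, 0, -0.015, 0, 0, 0, 1, 0, 0, -0.015, 0, 0, 0, 1, 0, 0, -0.007, 0, 0, 0, 1]
}}

```text
time_s: 13.1
tool_pos: [0.4946, -0.3553, 0.0913]
eef_rot: [0.001, 0.845, 0.535, 0.0]
ft_force: [0.7, 0.4, -4.9]
width: 0.0236
grip_force: 55.0
```

Request:
{"name": "step_arm", "arguments": {
  "targets": [0, 0, 0, 0, 0, -0.07, 1, 0, 0, 0, 0, 0, -0.07, 1, 0, 0, 0, 0, 0, -0.07, 1, 0, 0, 0, 0, 0, -0.06, 1, 0, 0, 0, 0, 0, 0, 1]
}}

```text
time_s: 13.6
tool_pos: [0.494, -0.3548, 0.0894]
eef_rot: [0.0, 0.765, 0.645, -0.0]
ft_force: [-0.6, 0.7, -4.0]
width: 0.0237
grip_force: 55.0
```

```bash
python3 go.py .4946 -.0971 .089 1.4017
```

```text
t 13.6 pos [ 0.494  -0.3548  0.0894] xang 1.401 q [-0.72  0.63  1.53 -0.    0.98 -0.55] F [-0.6  0.7 -4. ] M [-0.4   0.13  0.  ] w 0.023654776772997977 54.99492824077606
shift in tool [ 0.2541 -0.043   0.0004] turn [ 0.     0.    -0.001] shift if turned first [ 0.2541 -0.0428  0.0004]
```

Request:
{"name": "step_arm", "arguments": {
  "targets": [0.03, -0.006, 0, 0, 0, 0, 1, 0.03, -0.006, 0, 0, 0, 0, 1, 0.03, -0.006, 0, 0, 0, 0, 1, 0.03, -0.006, 0, 0, 0, 0, 1, 0.03, -0.006, 0, 0, 0, 0, 1]
}}

```text
time_s: 14.1
tool_pos: [0.4899, -0.2009, 0.0893]
eef_rot: [0.0, 0.766, 0.643, 0.0]
ft_force: [0.2, 0.4, -3.3]
width: 0.0238
grip_force: 55.0
```

Request:
{"name": "step_arm", "arguments": {
  "targets": [0.03, -0.006, 0, 0, 0, 0, 1, 0.03, -0.006, 0, 0, 0, 0, 1, 0.03, -0.001, 0, 0, 0, 0, 1, 0.014, 0, 0, 0, 0, 0, 1, 0, 0, 0, 0, 0, 0, 1]
}}

```text
time_s: 14.6
tool_pos: [0.4952, -0.096, 0.0892]
eef_rot: [0.0, 0.765, 0.644, 0.0]
ft_force: [0.3, -0.6, -3.7]
width: 0.0238
grip_force: 55.0
```

```bash
python3 go.py .5103 -.0050 .089 1.4017
python3 - <<'E'
from h import *
t=snapshot("side")[:,:,::-1];u=snapshot("top")[:,:,::-1]
a=cv2.resize(t[60:220,215:335],None,fx=3.5,fy=3.5,interpolation=2);b=cv2.resize(u[160:250,115:225],None,fx=3.4,fy=3.4,interpolation=2)
b=cv2.copyMakeBorder(b,0,560-b.shape[0],0,0,0)
cv2.imwrite("pics/f.png",np.clip(np.hstack([a,b])*1.5,0,255).astype(np.uint8))
E
```

```text
t 14.6 pos [ 0.4952 -0.096   0.0892] xang 1.401 q [-0.31  0.53  1.79  0.    0.82 -0.14] F [ 0.3 -0.6 -3.7] M [-0.42  0.17 -0.05] w 0.023827703543421445 54.995993971824646
shift in tool [ 0.0922 -0.0005  0.0002] turn [ 0.    -0.    -0.001] shift if turned first [ 0.0922 -0.0004  0.0002]
```

View pics/f.png

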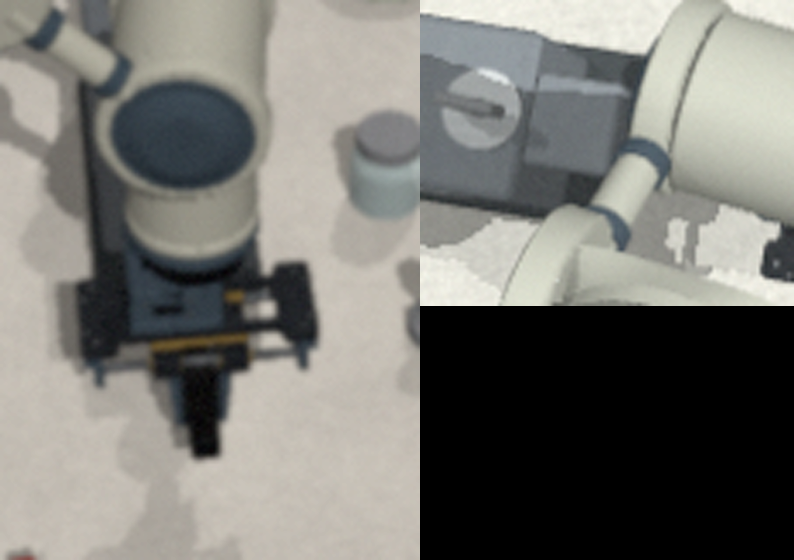

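The wing is now at top crop px (437,98)–(500,110), roughly 3° past the grinder's axis, as 3.2 rad should be. Now advance under the chute.

Request:
{"name": "step_arm", "arguments": {
  "targets": [0.02, 0, 0, 0, 0, 0, 1, 0.02, 0, 0, 0, 0, 0, 1, 0.015, 0, 0, 0, 0, 0, 1, 0.01, 0, 0, 0, 0, 0, 1, 0, 0, 0, 0, 0, 0, 1]
}}

```text
time_s: 15.2
tool_pos: [0.5062, -0.0328, 0.089]
eef_rot: [0.0, 0.765, 0.644, 0.0]
ft_force: [0.1, -0.7, -4.2]
width: 0.024
grip_force: 55.0
```

```bash
python3 go.py .5103 -.0050 .089 1.4017
```

```text
t 15.2 pos [ 0.5062 -0.0328  0.089 ] xang 1.4 q [-0.18  0.53  1.79 -0.    0.83 -0.01] F [ 0.1 -0.7 -4.2] M [-0.39  0.09  0.02] w 0.023954920598953995 54.99584376811981
shift in tool [ 0.0281 -0.0007 -0.    ] turn [ 0.     0.    -0.001] shift if turned first [ 0.0281 -0.0007 -0.    ]
```

Request:
{"name": "step_arm", "arguments": {
  "targets": [0.005, 0, 0, 0, 0, 0, 1, 0.005, 0, 0, 0, 0, 0, 1, 0.004, 0, 0, 0, 0, 0, 1, 0.004, 0, 0, 0, 0, 0, 1, 0, 0, 0, 0, 0, 0, 1]
}}

```text
time_s: 15.7
tool_pos: [0.5092, -0.0153, 0.089]
eef_rot: [0.0, 0.765, 0.644, -0.0]
ft_force: [0.4, -3.8, -3.5]
width: 0.0238
grip_force: 55.0
```

```bash
python3 go.py .5103 -.0050 .089 1.4017
```

```text
t 15.7 pos [ 0.5092 -0.0153  0.089 ] xang 1.4 q [-0.15  0.53  1.78 -0.    0.83  0.02] F [ 0.4 -3.8 -3.5] M [-0.95  0.09 -0.04] w 0.023750364225726614 54.9953556060791
shift in tool [ 0.0103 -0.0007  0.    ] turn [ 0.     0.    -0.002] shift if turned first [ 0.0103 -0.0007  0.    ]
```

Plunger contact, about 4 mm in, as predicted.

Request:
{"name": "step_arm", "arguments": {
  "targets": [0.003, 0, 0, 0, 0, 0, 1, 0.003, 0, 0, 0, 0, 0, 1, 0.002, 0, 0, 0, 0, 0, 1, 0, 0, 0, 0, 0, 0, 1]
}}

```text
time_s: 16.1
tool_pos: [0.5105, -0.0076, 0.089]
eef_rot: [0.0, 0.765, 0.644, -0.0]
ft_force: [-0.2, -6.4, -3.6]
width: 0.0238
grip_force: 55.0
```

```bash
python3 go.py .5103 -.0050 .089 1.4017
```

```text
t 16.1 pos [ 0.5105 -0.0076  0.089 ] xang 1.4 q [-0.13  0.53  1.78 -0.    0.83  0.04] F [-0.2 -6.4 -3.6] M [-1.45  0.19  0.02] w 0.023835254782371952 54.99557018280029
shift in tool [ 0.0025 -0.0007  0.    ] turn [ 0.     0.    -0.002] shift if turned first [ 0.0025 -0.0007  0.    ]
```

Request:
{"name": "step_arm", "arguments": {
  "targets": [0.001, 0, 0, 0, 0, 0, 1, 0.001, 0, 0, 0, 0, 0, 1, 0, 0, 0, 0, 0, 0, 1]
}}

```text
time_s: 16.4
tool_pos: [0.5108, -0.0058, 0.089]
eef_rot: [0.0, 0.765, 0.644, -0.0]
ft_force: [-0.3, -7.2, -3.5]
width: 0.0239
grip_force: 55.0
```

```bash
python3 go.py .5103 -.0050 .089 1.4017
```

```text
t 16.4 pos [ 0.5108 -0.0058  0.089 ] xang 1.4 q [-0.13  0.53  1.78 -0.    0.83  0.04] F [-0.3 -7.2 -3.5] M [-1.52  0.31 -0.04] w 0.023920022740889307 54.99581336975098
shift in tool [ 0.0007 -0.0007  0.    ] turn [ 0.     0.    -0.002] shift if turned first [ 0.0007 -0.0007  0.    ]
```

Request:
{"name": "step_arm", "arguments": {
  "targets": [0.001, 0, 0, 0, 0, 0, 1, 0, 0, 0, 0, 0, 0, 1]
}}

```text
time_s: 16.6
tool_pos: [0.5109, -0.0049, 0.089]
eef_rot: [0.0, 0.765, 0.644, -0.0]
ft_force: [-0.2, -8.4, -2.7]
width: 0.0237
grip_force: 55.0
```

```bash
python3 go.py .5103 -.0050 .089 1.4017
```

```text
t 16.6 pos [ 0.5109 -0.0049  0.089 ] xang 1.4 q [-0.13  0.53  1.78 -0.    0.83  0.05] F [-0.2 -8.4 -2.7] M [-1.63  0.25 -0.08] w 0.023701812584759084 54.99585449695587
shift in tool [-0.0002 -0.0006 -0.    ] turn [-0.     0.001 -0.002] shift if turned first [-0.0002 -0.0006 -0.    ]
```

Request:
{"name": "step_arm", "arguments": {
  "targets": [0.001, 0, 0, 0, 0, 0, 1, 0, 0, 0, 0, 0, 0, 1]
}}

```text
time_s: 16.8
tool_pos: [0.5111, -0.0039, 0.089]
eef_rot: [0.0, 0.765, 0.644, -0.0]
ft_force: [-1.1, -8.0, -2.9]
width: 0.0236
grip_force: 55.0
```

Request:
{"name": "step_arm", "arguments": {
  "targets": [0.001, 0, 0, 0, 0, 0, 1, 0, 0, 0, 0, 0, 0, 1]
}}

```text
time_s: 17.0
tool_pos: [0.5112, -0.0037, 0.0891]
eef_rot: [0.001, 0.765, 0.644, -0.001]
ft_force: [-1.4, -16.1, -1.0]
width: 0.0237
grip_force: 55.0
```

Request:
{"name": "step_arm", "arguments": {
  "targets": [0.001, 0, 0, 0, 0, 0, 1, 0, 0, 0, 0, 0, 0, 1]
}}

```text
time_s: 17.2
tool_pos: [0.5113, -0.0036, 0.0891]
eef_rot: [0.001, 0.765, 0.644, -0.001]
ft_force: [-4.7, -27.5, 1.7]
width: 0.0237
grip_force: 55.0
```

```bash
python3 go.py .5103 -.0050 .089 1.4017
```

```text
t 17.2 pos [ 0.5113 -0.0036  0.0891] xang 1.4 q [-0.12  0.53  1.78 -0.    0.83  0.05] F [ -4.7 -27.5   1.7] M [-4.68  0.87 -0.03] w 0.023690410795128652 54.99675750732422
shift in tool [-0.0016 -0.0007  0.0001] turn [ 0.     0.003 -0.001] shift if turned first [-0.0016 -0.0007  0.0001]
```

Hard stop reached at about 8 N, and the force lies along the push axis, so both pins are bearing. I ease off to a moderate push and check.

Request:
{"name": "step_arm", "arguments": {
  "targets": [-0.0006, 0, 0, 0, 0, 0, 1, 0, 0, 0, 0, 0, 0, 1, 0, 0, 0, 0, 0, 0, 1, 0, 0, 0, 0, 0, 0, 1, 0, 0, 0, 0, 0, 0, 1]
}}

```text
time_s: 17.7
tool_pos: [0.5112, -0.0036, 0.0891]
eef_rot: [0.001, 0.765, 0.644, -0.001]
ft_force: [-3.9, -19.4, -0.5]
width: 0.0237
grip_force: 55.0
```

```bash
python3 go.py .5103 -.0050 .089 1.4017
python3 - <<'E'
from h import *
t=snapshot("side")[:,:,::-1];u=snapshot("top")[:,:,::-1]
a=cv2.resize(t[60:200,215:335],None,fx=4,fy=4,interpolation=2);b=cv2.resize(u[160:240,115:205],None,fx=3.5,fy=3.5,interpolation=2)
b=cv2.copyMakeBorder(b,0,560-b.shape[0],0,0,0)
cv2.imwrite("pics/g.png",np.clip(np.hstack([a,b])*1.5,0,255).astype(np.uint8))
E
```

```text
t 17.7 pos [ 0.5112 -0.0036  0.0891] xang 1.4 q [-0.12  0.53  1.78 -0.    0.83  0.05] F [ -3.9 -19.4  -0.5] M [-3.6   0.65 -0.  ] w 0.02372387110707151 54.99646604061127
shift in tool [-0.0015 -0.0007  0.0001] turn [-0.     0.002 -0.002] shift if turned first [-0.0015 -0.0007  0.0001]
```

View pics/g.png

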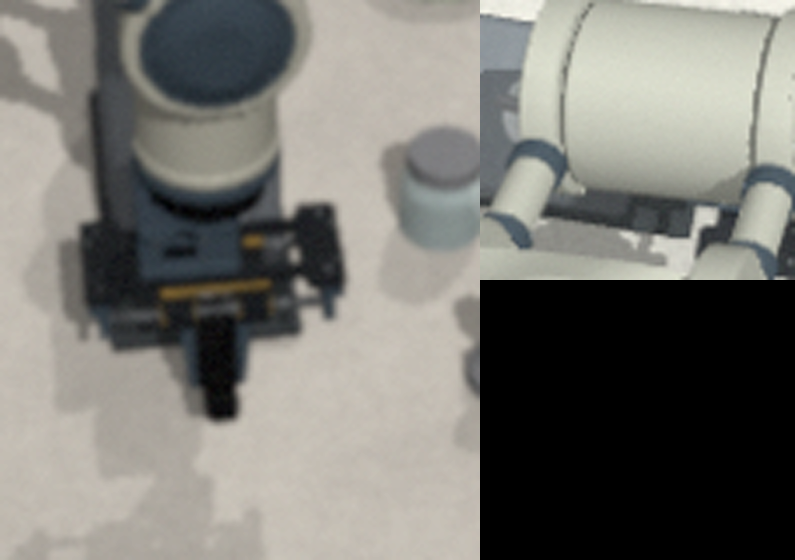

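The handle tip (side crop px (222,418)) lies along the grinder's axis. The sugar jar is undisturbed and the tool is level, with a steady 20 N total push. I'm handing it in.

```bash
python3 -c "
from plant import *
print(sign_off())"
```

```text
the job is handed in; nothing more can be done
None
```

The key is wound to its stop, in one grip with no regripping needed. The portafilter is held level by its handle in the air, pressed home against both fork pins with a steady push of about 20 N, and the job was handed in at about 18 s; I measured the tool's level and did not separately check the basket for tilt.

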